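Hold the kneader's belt tensioner back with the belt stick

ROBOT

A 6-joint arm with a two-finger parallel gripper is mounted at the origin on a cart in front of the work surface, level with it; the furniture and walls round the work are solid. World frame = base frame: x ahead of the robot, y to its left, z up, the work surface at z = 0. Lengths are in m, angles in degrees, forces in N, time in s.
With the tool pointing down it reaches from about 0.35 to 0.875 m from the base axis. Payload 4.2 kg.
Tool frame: the origin (TCP) lies between the finger pads; the fingertips stand 25 mm ahead of it and the grasp point (between the pads) lies 6 mm ahead of it (r.tips_ahead is the distance from the TCP to the fingertips, in m); z points along the fingers, y is the direction in which the jaws open and shut (so a half turn about z gives the same grasp; the last joint's range is limited). The gripper opens to 87 mm and grips with 3 to 60 N. Pads are 19 mm wide; open, the fingers measure 117 mm over their backs; the gripper's body (75 mm by 190 mm) begins 51 mm behind the grasp point.
Start: joints at [-52.62, 22.042, 0.453, 0, -68.411, -14.817], TCP at [0.24, -0.577, 0.248] pointing down, gripper open.
Joint ranges: [-179.83, 179.83], [-69.29, 118.12], [-61.27, 80.66], [-181.25, 117.63], [-171.15, -9.14], [-177.46, 177.46]. Speed limits (degrees/s): [159.86, 159.86, 180, 180, 180, 180].

INTERFACE

Orientations are given as a 3x3 rotation matrix whose columns are the frame's x, y, z axes.
In Python, from station import r, vision, finish_job gives the robot as it stands.
- The arm moves only by the shell command python3 -m jog 'ROWS'. ROWS is a JSON object of lists of equal length, an entry for each row: "rot": the turn, a rotation vector about the world's x, y, z in degrees, a list of three; "delta_pos": the shift along the world's x, y, z in mm, a list of three; "grip": the opening in per cent of the stroke, from 0 (shut) to 100 (fully open). A call has 1 to 10 rows; each row shifts and turns the commanded pose from where the row before left it; what a row does not reach is not made up. A row lasts 1/12 s, in which the tool goes at most 41.7 mm and 7.16 degrees, less where a joint would pass 70% of its speed; a pose out of reach is approached as far as the arm can. A call with a gripper value outside its range is refused whole. The fingers move at their own pace and stop on an object; the grip force is fixed at half the most. Time passes only in rows, so rows that do not move let the fingers close. It gives the time, the measured TCP pose, the force and the opening at its end, in the units of the state.
- r.sense(): the state, without advancing time (a new reading comes with each control period).
- vision.capture(name): name is "side" or "top" or "wrist"; returns a dict with "frame" (420x560x3 uint8, red, green, blue), "K" (3x3 intrinsics, pixels), "xyz" and "orientation" of the camera in the world. Camera axes: x right, y up, looking along -z (the intrinsics and any distortion apply to the point x, -y, -z); pixel columns grow to the right and rows downward; lengths in m; the calibration is good to about 2 mm. A picture is of the moment at which its call begins. There is no depth.
- finish_job(): hands the job in, once; it reports no verdict.
The state is a dict: "time_s": time; "joints": joint angles; "joint_velocities": joint speeds; "effort": joint torques, N m; "tcp_pos": TCP position; "ee_rot": TCP orientation; "wrist_force": force on the tool from outside, world axes, zero at the start; "moment": the same for the moment, N m; "gripper_width": opening from 0.0 (shut) to 1.0 (fully open).
Only numpy, scipy, OpenCV 4.12 (cv2) and the standard library are available. Lean on these libraries where they do the work, as an engineer would, in place of code of your own. Each camera call takes 0.05 s, during which the arm holds its last target. There are 200 camera calls.

TASK

So that I can fit a new belt on the opened kneader drive, pull the wooden stick out of its holder block and, with the stick and not the fingers, push the roller of the sprung tensioner arm back until the arm clicks past the pawl, then on well beyond the click so that the pawl carries no load. Finish while holding it there: the stick still gripped, off the drive's plate and pressed against the roller. Do not ram it, leave the holder standing, and leave the jar, tin and shaker where they are.

Things in the scene. Friction and masses are not known exactly. Their poses are not given: they have to be found in the camera images.
- drive: Belt drive without its cover, fixed to the worktop: aluminium plate 200 x 240 mm (x, y), 12 mm thick. Origin on the worktop under its centre, z up. In its axes, mm: arm pivot (0, -80), pawl (0, 67), black pulleys up to 78 high at (-60, -80) radius 28 and (68, -70) radius 22. The roller is pushed to +x, about away from the robot; nothing stands between it and the plate's -x edge.
- idler (a point): Centre of the top face of the idler roller: grey upright cylinder, radius 18 mm, side from 30 to 84 mm above the worktop, on the tensioner arm, 105 mm from the pivot. At rest at (-31, 20) mm in the drive's axes, at the end stop at (36, 19) mm.
- tensioner (a joint): Arm angle q: 0 at rest, grows as the roller goes to the drive's +x, end stop 0.65 rad. Roller = pivot + 105 mm x (sin(q-0.3), cos(q-0.3)) in the drive's axes. Spring at the roller: 3 N at rest, 6 N at the stop, about 3 N more on the pawl (q 0.2 to 0.28). At 0.36 the pawl snaps in behind the arm's pin and then keeps it from falling back further. Hold it beyond 0.42.
- pawl (a joint): Slide of the sprung steel pawl at the end of the arm's path: 0 = home (sprung out towards the arm), pressed back to about 0.008 m while the arm's pin rides over it, home again after the click.
- pawl_tip (a point): Top of the pawl's nose, 36 mm above the worktop; the pawl slides along the drive's y.
- stick: Plain pale wooden stick, 16 x 16 mm square and 150 mm long, 50 g, standing loosely upright in the holder with its upper 80 mm showing. Origin at the centre of its lower end, z along it to the upper end, x and y square to its flat sides. While it stands in the holder its lower end is 10 mm above the worktop.
- stick_foot (a point): Centre of the stick's lower end (the same point as the stick's origin).
- holder: Dark wooden holder block, loose, 0.8 kg, 74 x 74 mm (80 x 80 mm at the foot) and 80 mm tall, with one square hole of 21 mm width and 70 mm depth in the middle of its top. Origin at the centre of its underside. It stands left or right of the drive.
- flour_jar: Bystander: glass jar with a tan lid, 73 mm across and 105 mm tall, standing on the side of the drive where the holder is not. Origin at the centre of its underside.
- tin: Bystander: food tin, 76 mm across and 58 mm tall, behind the drive to the right. Origin at the centre of its underside.
- shaker: Bystander: shaker with a grey top, 44 mm across and 90 mm tall, behind the drive to the left. Origin at the centre of its underside.
There are look-alikes about, which are no part of the job. What is shaped like the holder but blue is not meant. There is more than one size of the stick; the job needs the larger.

How it is judged:
By the outcome, as a careful person would: the job done as asked, in the order asked, and still so for the second after the job is handed in, while the arm keeps its last pose, push and grip.
It also fails if it takes over 45 s, if anything falls off the work surface, if the arm or the gripper's body presses on something with over 40 N, if the wrist force passes 120 N, or if a joint passes its speed limit or range.

## Working session

There is one attempt and no reset: what is moved stays moved. The work goes in short steps, Python scripts to look and compute and a shell command to move; the robot and the scene stay as the last step left them, time stands still between calls to the robot, and variables do not carry over. Pictures are saved under pics/ and viewed, about 8 in all and at most 12, crops included, and the job is handed in when it is done.

```bash
ls; mkdir -p pics; cat > h.py <<'E'
import numpy as np, cv2
from station import r, vision
def cap(n,save=None):
    c=vision.capture(n)
    if save: cv2.imwrite('pics/'+save,c['frame'][:,:,::-1])
    return c
def ray(c,u,v):
    d=np.linalg.inv(c['K'])@[u,v,1]; d=np.array([d[0],-d[1],-d[2]])
    return np.array(c['xyz']),np.array(c['orientation'])@d
def onz(c,u,v,z):
    o,d=ray(c,u,v); return o+d*(z-o[2])/d[2]
def proj(c,p):
    q=np.array(c['orientation']).T@(np.array(p)-c['xyz']); q=np.array(c['K'])@[q[0],-q[1],-q[2]]; return q[:2]/q[2]
E
python3 - <<'E'
from h import *
import pickle
d={n:cap(n) for n in('top','side')}
pickle.dump(d,open('c0.pkl','wb'))
cv2.imwrite('pics/top0.png',d['top']['frame'][:,:,::-1]);cv2.imwrite('pics/side0.png',d['side']['frame'][:,:,::-1])
for n in d: print(n,{k:v for k,v in d[n].items() if k!='frame'})
print(r.sense())
E
```

```text
pics
top {'K': array([[505.1795474 ,   0.        , 275.16814072],
       [  0.        , 505.1795474 , 202.07246143],
       [  0.        ,   0.        ,   1.        ]]), 'xyz': array([0.33119003, 0.06188776, 1.51101528]), 'orientation': array([[-0.0159462 ,  0.98596996, -0.16615941],
       [-0.99983974, -0.01707634, -0.00537503],
       [-0.00813701,  0.16604707,  0.98608426]])}
side {'K': array([[476.30501669,   0.        , 279.92204462],
       [  0.        , 476.30501669, 209.92507154],
       [  0.        ,   0.        ,   1.        ]]), 'xyz': array([0.52202278, 1.16704551, 0.65476348]), 'orientation': array([[-0.99833766,  0.0450343 , -0.03596972],
       [-0.05226248, -0.44419932,  0.89440237],
       [ 0.02430106,  0.89479544,  0.44581452]])}
{'time_s': 0.1, 'joints': array([-5.26194636e+01,  2.20861157e+01,  3.88379589e-01, -2.44040135e-02,
       -6.84094234e+01, -1.48154926e+01]), 'joint_velocities': array([ 0.02360113, -0.18617452,  0.16191509,  0.14929362, -0.03438205,
       -0.04642048]), 'effort': array([ 1.68101169e-04, -3.91690135e+01,  1.87934482e+01,  4.23191741e+00,
        1.34230862e-02, -7.87185877e-05]), 'tcp_pos': array([ 0.23965746, -0.5767121 ,  0.24657909]), 'ee_rot': array([[-9.23504738e-01, -3.83586139e-01, -8.20736085e-04],
       [-3.83587005e-01,  9.23503129e-01,  1.72658478e-03],
       [ 9.56583523e-05,  1.90933292e-03, -9.99998173e-01]]), 'wrist_force': array([ 0.37782377,  0.42536272, -0.36203504]), 'moment': array([ 0.01641361, -0.02062846, -0.00385384]), 'gripper_width': 0.9990451215104743}
```

View pics/top0.png

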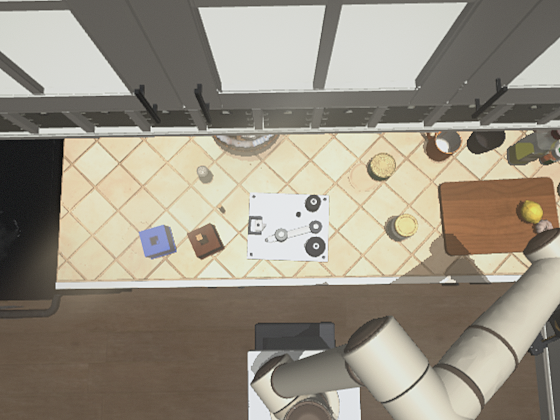

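View pics/side0.png

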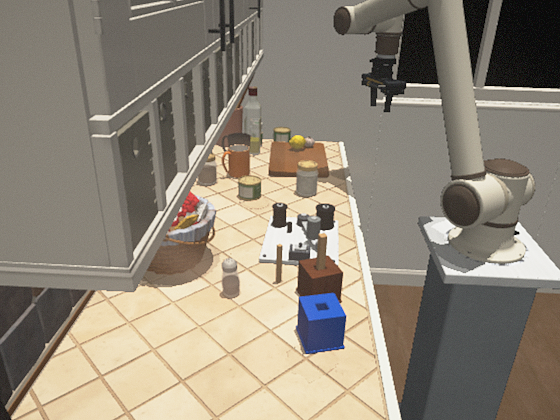

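The top view shows the drive plate at about (248–330, 193–262), the dark holder with a stick at (204,239), the blue look-alike at (157,241), and a small stick at (222,209). The side view shows the stick in the dark block, top (322,236), and a separate thin stick at (279,262). The stick in the dark brown block fits the description. I'll confirm with one enlarged crop.

```bash
python3 - <<'E'
import pickle,cv2,numpy as np
d=pickle.load(open('c0.pkl','rb'))
t=d['top']['frame'][185:270,185:335,::-1]; s=d['side']['frame'][200:310,230:360,::-1]
a=cv2.resize(t,(750,425),interpolation=cv2.INTER_CUBIC)
b=cv2.resize(s,(520,440),interpolation=cv2.INTER_CUBIC)
cv2.imwrite('pics/ct.png',a);cv2.imwrite('pics/cs.png',b)
E
```

```text
(no output)
```

View pics/ct.png

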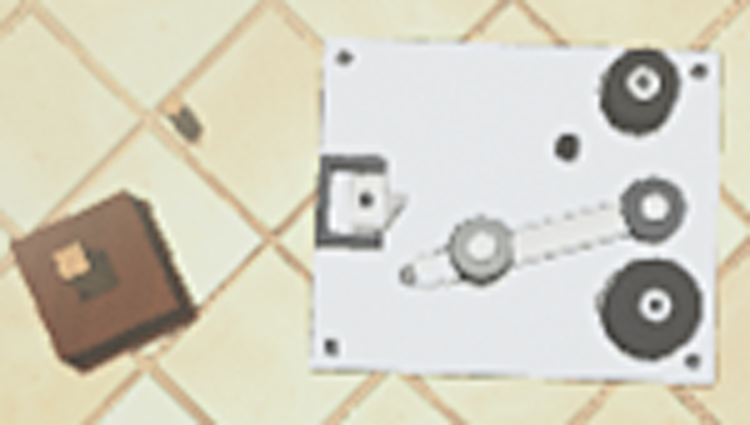

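View pics/cs.png

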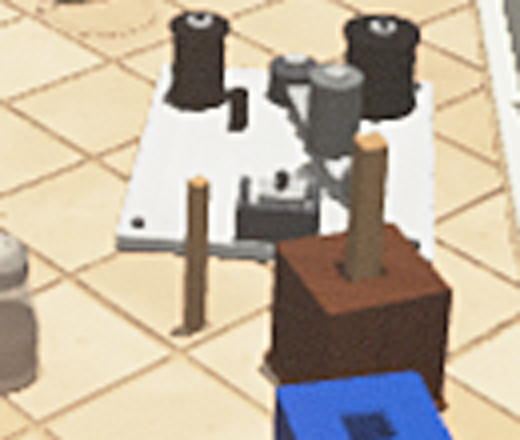

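The crops confirm it: the larger, 16 mm stick stands in the dark brown block, with its top at crop (70,259). The thin stick stands alone at crop (175,105) and is the look-alike. The roller is at crop (481,247).

```bash
python3 - <<'E'
from h import *
import pickle
d=pickle.load(open('c0.pkl','rb'));T=d['top'];S=d['side']
t=lambda u,v,z:onz(T,185+(u+.5)/5-.5,185+(v+.5)/5-.5,z)
s=lambda u,v,z:onz(S,230+(u+.5)/4-.5,200+(v+.5)/4-.5,z)
P=np.array([t(*p,.012) for p in[(325,38),(720,52),(716,384),(312,370)]])
print('plate',P.round(4).tolist(),'c',P.mean(0),'sides',[np.linalg.norm(P[i]-P[i-1]).round(4) for i in range(4)])
yv=(P[0]-P[1]+P[3]-P[2]); yaw=np.degrees(np.arctan2(-yv[0],yv[1])); xv=P[0]-P[3]+P[1]-P[2]; print('yaw',yaw,np.degrees(np.arctan2(xv[1],xv[0])))
print('roller',t(481,247,.084),s(335,76,.084)); 
print('pred',P.mean(0)+[np.cos(np.radians(yaw))*-.031-np.sin(np.radians(yaw))*.02,np.sin(np.radians(yaw))*-.031+np.cos(np.radians(yaw))*.02,0])
print('stick',t(70,259,.16),s(370,141,.16))
H=np.array([t(*p,.08) for p in[(12,243),(125,190),(190,316),(72,360)]]);print('holder',H.round(4).tolist(),H.mean(0),[np.linalg.norm(H[i]-H[i-1]).round(4) for i in range(4)])
e=[np.degrees(np.arctan2(*(H[i]-H[i-1])[1::-1])).round(1) for i in range(4)];print(e)
# contour refine of the stick top
for c,box,nm in((T,(185,225,215,255),'top'),(S,(305,228,340,275),'side')):
    f=c['frame'][box[1]:box[3],box[0]:box[2]].astype(int)
    m=((f[...,0]>170)&(f[...,0]-f[...,2]>60)&(f[...,0]-f[...,2]<160)).astype(np.uint8)
    n,l,st,ce=cv2.connectedComponentsWithStats(m)
    print(nm,[(st[i].tolist(),(ce[i]+box[:2]).round(1).tolist()) for i in range(1,n) if st[i,4]>5])
E
```

```text
plate [[0.6154, 0.1468, 0.012], [0.6026, -0.0913, 0.012], [0.4037, -0.0823, 0.012], [0.4159, 0.156, 0.012]] c [0.50938828 0.0323033  0.012     ] sides [np.float64(0.1997), np.float64(0.2384), np.float64(0.1991), np.float64(0.2386)]
yaw -2.9892601658546756 -2.617488898353108
roller [0.47962019 0.05516956 0.084     ] [0.47867439 0.06387555 0.084     ]
pred [0.47947344 0.0538927  0.012     ]
stick [0.46895675 0.27628143 0.16      ] [0.46670286 0.28372728 0.16      ]
holder [[0.4868, 0.3221, 0.08], [0.5161, 0.2579, 0.08], [0.4436, 0.2206, 0.08], [0.4199, 0.2873, 0.08]] [0.46659709 0.27199137 0.08      ] [np.float64(0.0754), np.float64(0.0706), np.float64(0.0815), np.float64(0.0708)]
[np.float64(27.5), np.float64(-65.5), np.float64(-152.8), np.float64(109.6)]
top [([11, 9, 7, 7, 32], [198.7, 236.7])]
side [([34, 2, 1, 10, 10], [339.0, 234.5]), ([14, 5, 8, 5, 25], [322.6, 234.9])]
```

```bash
python3 -m jog '{"delta_pos":[[18,36,0],[18,36,0],[18,36,0],[18,36,0],[18,36,0],[18,36,0],[18,36,0],[18,36,0],[18,36,0],[18,36,0]],"rot":[[0,0,4],[0,0,4],[0,0,4],[0,0,4],[0,0,4],[0,0,4],[0,0,4],[0,0,4],[0,0,4],[0,0,4]],"grip":[100,100,100,100,100,100,100,100,100,100]}'
python3 -m jog '{"delta_pos":[[2,35,0],[2,35,0],[2,35,0],[2,35,0],[2,35,0],[2,35,0],[2,35,0],[2,35,0],[2,35,0],[2,35,0]],"rot":[[0,0,4],[0,0,4],[0,0,4],[0,0,4],[0,0,4],[0,0,4],[0,0,4],[0,0,4],[0,0,4],[0,0,4]],"grip":[100,100,100,100,100,100,100,100,100,100]}'
python3 -m jog '{"delta_pos":[[7,36,0],[7,36,0],[7,36,0],[7,36,0],[0,0,0],[0,0,0]],"rot":[[0,0,3],[0,0,3],[0,0,3],[0,0,3],[0,0,0],[0,0,0]],"grip":[100,100,100,100,100,100]}'
python3 - <<'E'
from h import *
c=cap('wrist','w1.png'); s=r.sense(); print(s['tcp_pos'],s['ee_rot'].round(3),s['joints'],proj(c,[.4685,.277,.16]))
import pickle;pickle.dump(c,open('w1.pkl','wb'))
E
```

```text
time_s: 0.93
tcp_pos: [0.42, -0.2151, 0.2474]
ee_rot: [[-0.458, -0.889, -0.0], [-0.889, 0.458, 0.0], [-0.0, 0.0, -1.0]]
wrist_force: [0.7, 0.2, -0.9]
gripper_width: 1.0
time_s: 1.77
tcp_pos: [0.4392, 0.1345, 0.2474]
ee_rot: [[0.221, -0.975, -0.0], [-0.975, -0.221, 0.0], [-0.0, 0.0, -1.0]]
wrist_force: [1.0, -0.3, 0.5]
gripper_width: 1.001
time_s: 2.27
tcp_pos: [0.4675, 0.2783, 0.2463]
ee_rot: [[0.417, -0.909, -0.002], [-0.909, -0.417, -0.001], [0.001, 0.002, -1.0]]
wrist_force: [-0.5, -0.7, 0.0]
gripper_width: 1.003
[0.46731402 0.27703406 0.24659219] [[ 0.416 -0.909 -0.002]
 [-0.909 -0.416 -0.001]
 [ 0.001  0.002 -1.   ]] [ 4.77565191e+01  1.41946722e+01 -1.10881452e+01 -2.13883988e-02
 -6.48474462e+01 -2.31551695e+01] [284.22411338 219.06487264]
```

View pics/w1.png

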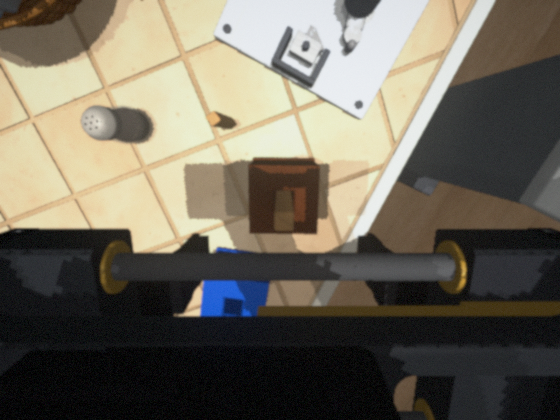

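The stick's top is at about (284,220), as predicted, and the holder's edges run parallel to the image. So the jaws are square to the stick and centred. I'll descend and grip.

```bash
python3 -m jog '{"delta_pos":[[0,0,-14],[0,0,-14],[0,0,-14],[0,0,-14],[0,0,-14],[0,0,-14],[0,0,-14],[0,0,-14],[0,0,-14],[0,0,0]],"rot":[[0,0,0],[0,0,0],[0,0,0],[0,0,0],[0,0,0],[0,0,0],[0,0,0],[0,0,0],[0,0,0],[0,0,0]],"grip":[100,100,100,100,100,100,100,100,100,100]}'
python3 -m jog '{"delta_pos":[[0,0,0],[0,0,0],[0,0,0],[0,0,0],[0,0,0],[0,0,0],[0,0,0],[0,0,0],[0,0,0],[0,0,0]],"rot":[[0,0,0],[0,0,0],[0,0,0],[0,0,0],[0,0,0],[0,0,0],[0,0,0],[0,0,0],[0,0,0],[0,0,0]],"grip":[0,0,0,0,0,0,0,0,0,0]}'
```

```text
time_s: 3.15
tcp_pos: [0.4661, 0.274, 0.1191]
ee_rot: [[0.413, -0.911, -0.005], [-0.911, -0.413, -0.004], [0.002, 0.006, -1.0]]
wrist_force: [-1.2, -1.1, -0.9]
gripper_width: 0.999
time_s: 3.98
tcp_pos: [0.4678, 0.2769, 0.1215]
ee_rot: [[0.416, -0.909, -0.0], [-0.909, -0.416, -0.0], [0.0, 0.0, -1.0]]
wrist_force: [0.1, -0.3, 0.3]
gripper_width: 0.328
```

```bash
python3 -m jog '{"delta_pos":[[0,0,0],[0,0,0],[0,0,0],[0,0,0],[0,0,0],[0,0,0]],"rot":[[0,0,0],[0,0,0],[0,0,0],[0,0,0],[0,0,0],[0,0,0]],"grip":[0,0,0,0,0,0]}'
```

```text
time_s: 4.48
tcp_pos: [0.4678, 0.2769, 0.1215]
ee_rot: [[0.416, -0.91, -0.0], [-0.91, -0.416, -0.0], [0.0, 0.0, -1.0]]
wrist_force: [-0.7, 0.7, -1.9]
gripper_width: 0.181
```

Gripped: the opening is 15.7 mm. Lifting straight up.

```bash
python3 -m jog '{"delta_pos":[[0,0,5],[0,0,10],[0,0,12],[0,0,12],[0,0,12],[0,0,12],[0,0,12],[0,0,12],[0,0,12],[0,0,12]],"rot":[[0,0,0],[0,0,0],[0,0,0],[0,0,0],[0,0,0],[0,0,0],[0,0,0],[0,0,0],[0,0,0],[0,0,0]],"grip":[0,0,0,0,0,0,0,0,0,0]}'
python3 - <<'E'
from h import *
c=cap('side','s2.png'); t=cap('top'); s=r.sense(); print(s['tcp_pos'],s['wrist_force'],s['gripper_width'])
f=c['frame'][110:330,240:400,::-1]; g=t['frame'][170:280,140:340,::-1]
a=cv2.resize(f,(400,550)); b=cv2.resize(g,(400,220)); 
cv2.imwrite('pics/m2.png',np.hstack([a,np.vstack([b,np.zeros((330,400,3),np.uint8)])]))
E
```

```text
time_s: 5.32
tcp_pos: [0.4678, 0.2768, 0.2343]
ee_rot: [[0.416, -0.909, 0.001], [-0.909, -0.416, 0.001], [-0.0, -0.001, -1.0]]
wrist_force: [-0.3, -0.4, -1.3]
gripper_width: 0.181
[0.46888874 0.2776747  0.23572752] [ 0.24216288 -0.17206329 -0.57945612] 0.1823549440439195
```

View pics/m2.png

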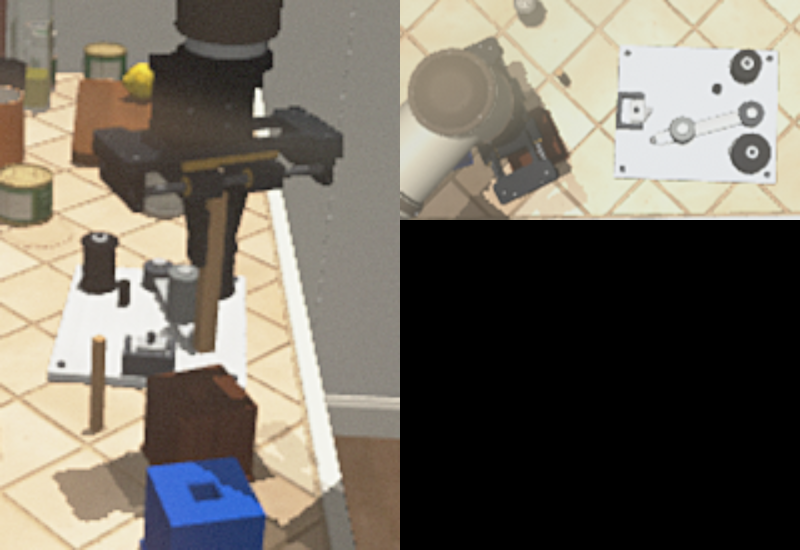

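The stick is out and the holder is still standing. The stick hangs at crop (210,190–350). Moving over to the drive and turning the jaws along the push direction.

```bash
python3 -m jog '{"delta_pos":[[-4.5,-22,0],[-4.5,-22,0],[-4.5,-22,0],[-4.5,-22,0],[-4.5,-22,0],[-4.5,-22,0],[-4.5,-22,0],[-4.5,-22,0],[-4.5,-22,0],[-4.5,-22,0]],"rot":[[0,0,-2.7],[0,0,-2.7],[0,0,-2.7],[0,0,-2.7],[0,0,-2.7],[0,0,-2.7],[0,0,-2.7],[0,0,-2.7],[0,0,-2.7],[0,0,-2.7]],"grip":[0,0,0,0,0,0,0,0,0,0]}'
python3 -m jog '{"delta_pos":[[0,0,0],[0,0,0]],"rot":[[0,0,0],[0,0,0]],"grip":[0,0]}'
python3 - <<'E'
from h import *
c=cap('side'); w=cap('wrist'); s=r.sense(); p=s['tcp_pos']; print(p,s['ee_rot'].round(3).tolist(),s['wrist_force'])
for k in (.0,.05,.1115): print(k,proj(c,p-[0,0,k]).round(1),proj(w,p-[0,0,k]).round(1))
q=proj(c,p-[0,0,.0]);x,y=int(q[0])-55,int(q[1])-20
print(x,y)
a=cv2.resize(c['frame'][y:y+110,x:x+110,::-1],(440,440)); 
b=cv2.resize(w['frame'][:,:,::-1],(360,270)); cv2.imwrite('pics/m3.png',np.hstack([a,np.vstack([b,np.zeros((170,360,3),np.uint8)])]))
E
```

```text
time_s: 6.25
tcp_pos: [0.4221, 0.0557, 0.2323]
ee_rot: [[-0.045, -0.999, -0.0], [-0.999, 0.045, -0.0], [0.0, 0.0, -1.0]]
wrist_force: [0.2, -0.5, -0.9]
gripper_width: 0.184
time_s: 6.42
tcp_pos: [0.4224, 0.0561, 0.2325]
ee_rot: [[-0.044, -0.999, 0.0], [-0.999, 0.044, 0.0], [-0.0, -0.0, -1.0]]
wrist_force: [0.2, 0.4, -0.4]
gripper_width: 0.182
[0.42301032 0.05715644 0.23260001] [[-0.042, -0.999, 0.0], [-0.999, 0.042, 0.0], [-0.0, -0.0, -1.0]] [ 0.93782128 -0.62292351 -0.85442159]
0.0 [339.2 165.1] [285.3 267.9]
0.05 [337.6 183.7] [284.6 235.6]
0.1115 [335.8 205.6] [284.2 212.5]
284 145
```

View pics/m3.png

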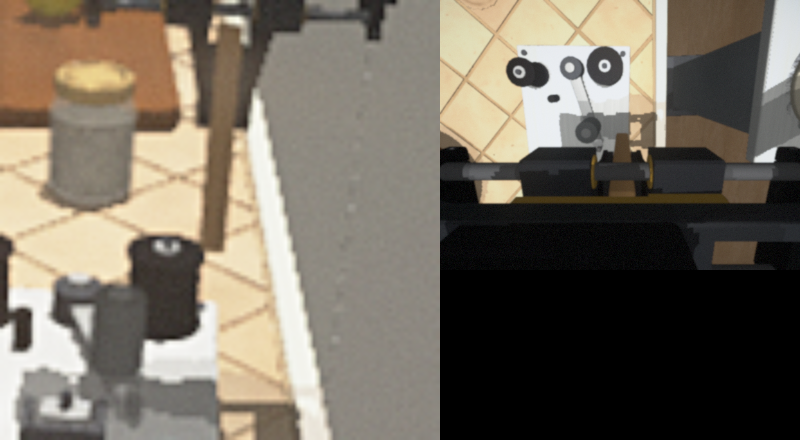

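The predicted foot pixel (335.8, 205.6) matches the observed one (337, 207), so the stick is upright with its foot 111 mm below the TCP. I'll lower to a foot height of about 37 mm, then approach slowly.

```bash
python3 -m jog '{"delta_pos":[[0,0.5,-10.5],[0,0.5,-10.5],[0,0.5,-10.5],[0,0.5,-10.5],[0,0,-10.5],[0,0,-10.5],[0,0,-10.5],[0,0,-10.5],[0,0,0],[0,0,0]],"rot":[[0,0,0],[0,0,0],[0,0,0],[0,0,0],[0,0,0],[0,0,0],[0,0,0],[0,0,0],[0,0,0],[0,0,0]],"grip":[0,0,0,0,0,0,0,0,0,0]}'
python3 -m jog '{"delta_pos":[[3,-0.15,0],[3,-0.15,0],[3,-0.15,0],[3,-0.15,0],[3,-0.15,0],[3,-0.15,0],[3,-0.15,0],[3,-0.15,0],[2,-0.1,0],[1,0,0]],"rot":[[0,0,0],[0,0,0],[0,0,0],[0,0,0],[0,0,0],[0,0,0],[0,0,0],[0,0,0],[0,0,0],[0,0,0]],"grip":[0,0,0,0,0,0,0,0,0,0]}'
python3 -m jog '{"delta_pos":[[1,-0.05,0],[1,-0.05,0],[1,-0.05,0],[1,-0.05,0],[1,-0.05,0],[1,-0.05,0],[1.5,-0.05,0],[1.5,-0.1,0],[1.5,-0.1,0],[1.5,-0.1,0]],"rot":[[0,0,0],[0,0,0],[0,0,0],[0,0,0],[0,0,0],[0,0,0],[0,0,0],[0,0,0],[0,0,0],[0,0,0]],"grip":[0,0,0,0,0,0,0,0,0,0]}'
```

```text
time_s: 7.35
tcp_pos: [0.4229, 0.0595, 0.1482]
ee_rot: [[-0.041, -0.999, -0.001], [-0.999, 0.041, -0.001], [0.001, 0.001, -1.0]]
wrist_force: [-0.3, 0.2, -0.1]
gripper_width: 0.179
time_s: 8.18
tcp_pos: [0.4502, 0.0575, 0.1485]
ee_rot: [[-0.043, -0.999, -0.0], [-0.999, 0.043, -0.0], [0.0, 0.0, -1.0]]
wrist_force: [-0.2, 0.4, -0.3]
gripper_width: 0.184
time_s: 9.02
tcp_pos: [0.4605, 0.057, 0.1479]
ee_rot: [[-0.043, -0.999, -0.003], [-0.999, 0.043, -0.0], [0.0, 0.003, -1.0]]
wrist_force: [-4.5, 3.1, 0.9]
gripper_width: 0.18
```

Contact: -4.5 N in x. I'll take one look before pushing on.

```bash
python3 - <<'E'
from h import *
c=cap('side'); w=cap('wrist'); s=r.sense(); p=s['tcp_pos']; print(p,s['wrist_force'],s['moment'])
print(proj(c,p-[0,0,.1115]),proj(w,p-[0,0,.1115]))
b=cv2.resize(c['frame'][160:270,255:355,::-1],(400,440)); a=cv2.resize(w['frame'][60:280,200:400,::-1],(400,440))
cv2.imwrite('pics/m4.png',np.hstack([b,a]))
E
```

```text
[0.46080717 0.05694091 0.14788583] [-4.20030945  2.90713971 -0.99575123] [1.05263802 1.56743777 0.04569553]
[319.07757072 233.60965264] [283.9908698  212.11786222]
```

View pics/m4.png

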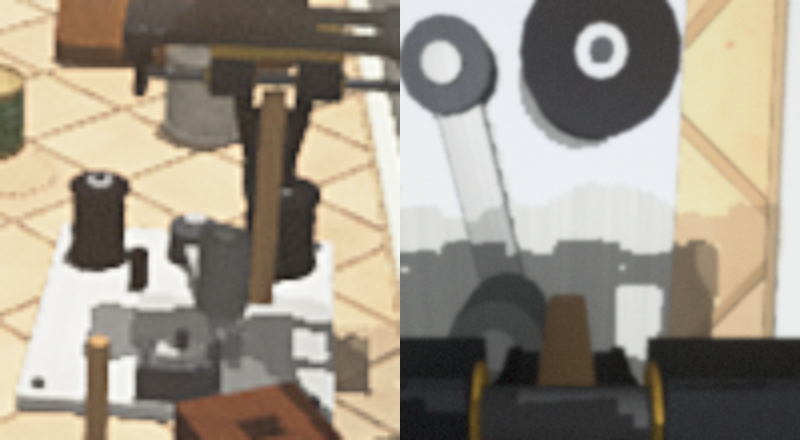

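```bash
python3 - <<'E'
from h import *
w=cap('wrist'); p=r.sense()['tcp_pos']
C=np.array([.5094,.0323]); a=np.radians(-2.8); R=np.array([[np.cos(a),-np.sin(a)],[np.sin(a),np.cos(a)]])
D=lambda x,y,z:np.r_[C+R@[x,y],z]
cr=lambda q:((q-[200,60])*2+[400,0]).round(0)
print('tcp drive',R.T@(p[:2]-C))
print('pivot',cr(proj(w,D(0,-.08,.06))),'pulley',cr(proj(w,D(-.06,-.08,.078))))
for q in(0,.07,.15):
    x,y=.105*np.sin(q-.3),-.08+.105*np.cos(q-.3); print(q,x,y,'roller c/-y edge/+x edge',*[cr(proj(w,D(x+i,y+j,.084))) for i,j in((0,0),(0,-.018),(.018,0),(-.018,0))])
for i,j in((.008,-.008),(-.008,-.008),(0,.008)): print('foot',cr(proj(w,np.r_[p[:2]+[i,j],p[2]-.1115])))
E
```

```text
tcp drive [-0.0497409   0.02221536]
pivot [431.  43.] pulley [602.  35.]
0 -0.03102962169944065 0.02031033135818862 roller c/-y edge/+x edge [517. 332.] [516. 283.] [467. 332.] [567. 332.]
0.07 -0.023937639971194778 0.022234971475564358 roller c/-y edge/+x edge [497. 337.] [496. 288.] [447. 337.] [547. 337.]
0.15 -0.015691003909727917 0.02382096318328443 roller c/-y edge/+x edge [475. 341.] [473. 293.] [425. 341.] [524. 341.]
foot [549. 287.]
foot [586. 286.]
foot [569. 322.]
```

Relative to the pulley, the stick is centred on the roller to within about 2 mm (the wrist view has a common offset of about 5 px). The y force is friction from the arc, so I'll follow the arc.

```bash
python3 -m jog '{"delta_pos":[[1.5,0.3,0],[1.5,0.3,0],[1.5,0.3,0],[1.5,0.3,0],[1.5,0.3,0],[1.5,0.2,0],[1.5,0.2,0],[1.5,0.2,0],[1.5,0.2,0],[1.5,0.2,0]],"rot":[[0,0,0],[0,0,0],[0,0,0],[0,0,0],[0,0,0],[0,0,0],[0,0,0],[0,0,0],[0,0,0],[0,0,0]],"grip":[0,0,0,0,0,0,0,0,0,0]}'
python3 -m jog '{"delta_pos":[[1.5,0,0],[1.5,0,0],[1.5,0,0],[1.5,0,0],[1.5,0,0],[1.5,0,0],[1.5,-0.1,0],[1.5,-0.1,0],[1.5,-0.1,0],[1.5,-0.1,0]],"rot":[[0,0,0],[0,0,0],[0,0,0],[0,0,0],[0,0,0],[0,0,0],[0,0,0],[0,0,0],[0,0,0],[0,0,0]],"grip":[0,0,0,0,0,0,0,0,0,0]}'
python3 - <<'E'
from h import *
c=cap('side'); t=cap('top'); w=cap('wrist'); s=r.sense(); p=s['tcp_pos']; print(p,s['wrist_force'],s['moment'],s['gripper_width'])
print(proj(c,p-[0,0,.1115]))
b=cv2.resize(c['frame'][160:270,255:355,::-1],(400,440)); a=cv2.resize(w['frame'][60:280,200:400,::-1],(400,440))
cv2.imwrite('pics/m5.png',np.hstack([b,a])); cv2.imwrite('pics/t5.png',t['frame'][:,:,::-1])
E
```

```text
time_s: 10.0
tcp_pos: [0.475, 0.0593, 0.1479]
ee_rot: [[-0.043, -0.999, -0.004], [-0.999, 0.043, -0.001], [0.001, 0.004, -1.0]]
wrist_force: [-9.0, 5.1, 4.9]
gripper_width: 0.181
time_s: 10.83
tcp_pos: [0.4892, 0.0592, 0.1474]
ee_rot: [[-0.043, -0.999, -0.006], [-0.999, 0.043, 0.0], [0.0, 0.006, -1.0]]
wrist_force: [-5.4, 3.6, -1.2]
gripper_width: 0.18
[0.49082313 0.05885036 0.14781089] [-4.24320446  1.85654325 -2.58338774] [0.7559998  1.42903869 0.03751429] 0.18113774379339123
[307.78155845 233.45652306]
```

View pics/m5.png

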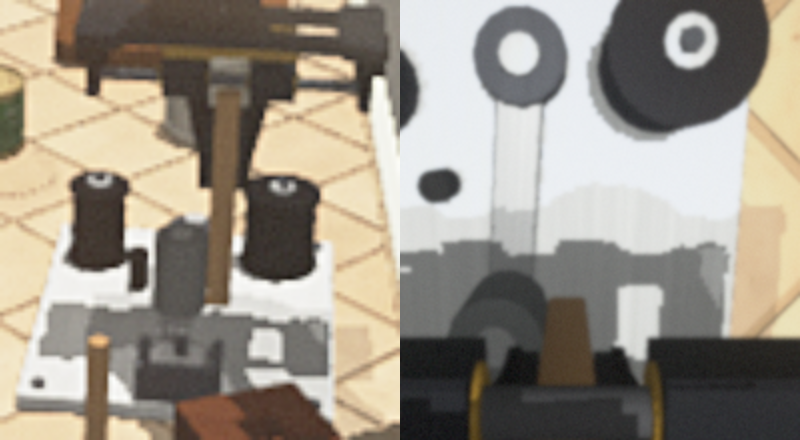

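The wrist view shows the arm now running straight along the drive's y, so q ≥ 0.3. The force peaked at about 9 N over the pawl and then dropped. Now on well past the click.

```bash
python3 -m jog '{"delta_pos":[[1.5,-0.25,0],[1.5,-0.25,0],[1.5,-0.25,0],[1.5,-0.25,0],[1.5,-0.25,0],[1.5,-0.25,0],[1.5,-0.25,0],[1.5,-0.25,0],[1.5,-0.25,0],[1.5,-0.25,0]],"rot":[[0,0,0],[0,0,0],[0,0,0],[0,0,0],[0,0,0],[0,0,0],[0,0,0],[0,0,0],[0,0,0],[0,0,0]],"grip":[0,0,0,0,0,0,0,0,0,0]}'
python3 -m jog '{"delta_pos":[[1,-0.25,0],[1,-0.25,0],[1,-0.25,0],[0,0,0],[0,0,0],[0,0,0]],"rot":[[0,0,0],[0,0,0],[0,0,0],[0,0,0],[0,0,0],[0,0,0]],"grip":[0,0,0,0,0,0]}'
python3 - <<'E'
from h import *
c=cap('side'); t=cap('top'); w=cap('wrist'); s=r.sense(); p=s['tcp_pos']; print(p,s['wrist_force'],s['moment'],s['gripper_width'])
print('foot',proj(c,p-[0,0,.1115]))
C=np.array([.5094,.0323]); a=np.radians(-2.8); R=np.array([[np.cos(a),-np.sin(a)],[np.sin(a),np.cos(a)]])
D=lambda x,y,z:np.r_[C+R@[x,y],z]
print('tcp drive',R.T@(p[:2]-C))
for q in(.36,.42,.5,.6): print(q,'roller side px crop',((proj(c,D(.105*np.sin(q-.3),-.08+.105*np.cos(q-.3),.084))-[255,160])*4).round())
b=cv2.resize(c['frame'][160:270,255:355,::-1],(400,440)); e=cv2.resize(w['frame'][60:280,200:400,::-1],(400,440))
g=cv2.resize(t['frame'][180:280,140:440,::-1],(480,160))
cv2.imwrite('pics/m6.png',np.vstack([np.hstack([b,e]),np.hstack([g,np.zeros((160,320,3),np.uint8)])]))
E
```

```text
time_s: 11.82
tcp_pos: [0.5059, 0.0566, 0.1481]
ee_rot: [[-0.043, -0.999, -0.002], [-0.999, 0.043, 0.0], [-0.0, 0.002, -1.0]]
wrist_force: [-5.1, 2.4, 0.2]
gripper_width: 0.182
time_s: 12.32
tcp_pos: [0.5089, 0.0559, 0.1482]
ee_rot: [[-0.043, -0.999, -0.002], [-0.999, 0.043, 0.0], [-0.0, 0.002, -1.0]]
wrist_force: [-6.1, 4.0, 0.1]
gripper_width: 0.184
[0.50886582 0.0558602  0.14813329] [-4.8853689   3.75632684 -0.4965366 ] [1.26539993 1.85831453 0.05866208] 0.18022193728314728
foot [301.01219212 232.48572582]
tcp drive [-0.00168445  0.02350598]
0.36 roller side px crop [175. 227.]
0.42 roller side px crop [165. 226.]
0.5 roller side px crop [153. 224.]
0.6 roller side px crop [138. 221.]
```

View pics/m6.png

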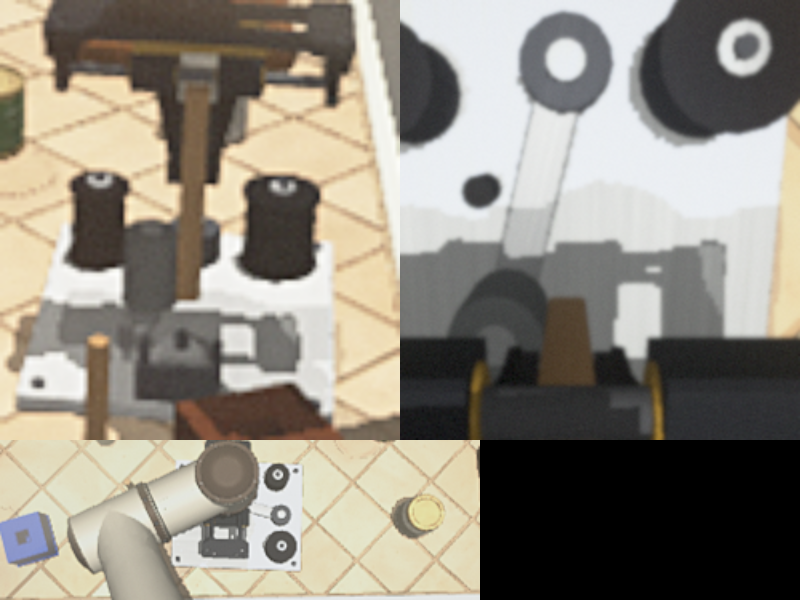

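The roller top in the side crop is at about (147,228), against 153 predicted for q = 0.5. The arm's slope in the wrist view gives q of about 0.49. The foot is about 37 mm up and the holder is standing. A short hold to check that it's steady, then I'll hand it in.

```bash
python3 -m jog '{"delta_pos":[[0,0,0],[0,0,0],[0,0,0],[0,0,0],[0,0,0],[0,0,0]],"rot":[[0,0,0],[0,0,0],[0,0,0],[0,0,0],[0,0,0],[0,0,0]],"grip":[0,0,0,0,0,0]}' && python3 -c "
from station import finish_job; print(finish_job())"
```

```text
time_s: 12.97
tcp_pos: [0.5089, 0.0559, 0.1482]
ee_rot: [[-0.043, -0.999, -0.002], [-0.999, 0.043, 0.0], [-0.0, 0.002, -1.0]]
wrist_force: [-5.7, 3.2, -0.6]
gripper_width: 0.18
the job is handed in; nothing more can be done
None
```

I pulled the 16 mm stick out of the dark brown holder and used it to push the roller past the pawl. I handed the job in at 13 s with the stick still gripped and pressed on the roller.

- **Push:** the force rose to about 9 N in x over the pawl and then dropped. At the end it was about 5.7 N in x.
- **Arm angle:** two views put it at about 0.49 to 0.52 rad, past the 0.42 asked and short of the 0.65 stop. I judged the click from the force drop and this angle; I did not measure the pawl itself.
- **Stick:** grip opening is about 15.7 mm, and the foot is about 37 mm above the worktop, so it is clear of the plate. Pose and force stayed steady over the last half second of holding.
- **Surroundings:** the holder and jar were standing in the last pictures. I did not re-measure the tin and shaker; the arm did not go near them.
- **Disagreements:** the side camera differed from the top camera by about 8 mm in y, and the wrist view was off by about 5 px. I used the top view for positions because its plate size matched. A sideways force of 3 to 4 N stayed on the stick, which I took to be friction at the roller. The stick did not visibly slip.

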